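# Lock the coasting centrifuge rotor for transport

## Task

The bench centrifuge is to be locked for carrying to another bench, but its rotor is still coasting. Slow the rotor with a light touch of the fingertips on its flat rim and bring it to rest with one of its two locking holes over the slot in the bowl; then take the steel locking pin out of the tool stand, put it down through the rotor's hole until it is fully home in the slot, and let go. Press gently throughout (the shaft and its rubber mounts are easily strained) and leave the other things on the bench where they are.

Things in the scene. Friction and masses are not known exactly. Their poses are not given: they have to be found in the camera images.
- rotor (a joint): Rotor angle (rad), adding up over the turns, growing counter-clockwise from above. It starts coasting at 3 to 7 rad/s and loses 0.05 to 0.1 rad/s each second, too little to stop in time. Once stopped and let go it stays, but it may slip on by up to 0.04 rad as a pressing finger leaves it. A locking hole is over the slot at each whole multiple of pi. Moment of inertia about 0.008 kg m2.
- spindle (a point): Point on the rotor's upright axis, level with the deck. x to the machine's rear, y left, z up. The aluminium rotor is a disc, 173 mm across: sunken middle with 12 tube wells and a nut; around it a flat rim, radius 62 to 86 mm, 10 mm thick, with two 12.5 mm through-holes, opposite each other, 74 mm from the axis.
- centrifuge: White bench centrifuge; origin on the bench, under the spindle; axes as for the spindle. Its flat deck is 110 mm up, and reaches 155 mm to the front (-x), 165 rear, 135 each side; the lid is folded back behind. Bowl radius 100 mm. The rotor rim's upper face stands 10 to 16 mm above the deck, not measured: feel for it. The drive's rubber mounts give 1 mm for each 4 N.
- slot (a point): Centre of the floor of the fixed slot, 74 mm in front of the spindle axis, 26 mm below the deck; axes as for the spindle. The slot, in an aluminium boss in the bowl under the rim, is 12.5 mm wide (y), 32 mm long (x, radial), 14 mm deep, with a closed floor. Its outer end shows between rim and bowl, and a black line on the deck points to it.
- pin_head (a point): Centre of the grooved round head (20 mm diameter, 36 mm tall) of the steel locking pin; z along the pin, upwards. The pin (80 g, 88 mm long) has below its head a plain shaft, 10 mm diameter, 52 mm long. It starts upright in the stand, head's underside 6 mm above the stand's top. When home in the slot, that underside is 136 mm above the bench.
- pin_tip (a point): Centre of the locking pin's lower end, 70 mm below the middle of its head. The last 6 mm taper from 10 to 6 mm diameter.
- stand: Grey tool stand, 55 (x) x 150 (y) x 55 mm, fixed to the bench; origin under its centre. The pin stands in a 12 mm hole, 46 mm deep, at y = -50 mm; a T-handled key in the hole at y = +50 mm.
- rotor_key: Bystander: dark T-handled key standing in the stand, shaft 10 mm, handle 70 mm across, its top 103 mm above the bench. Origin at its lower end.
- dish: Bystander: single clear culture dish, 63 mm across, 14 mm tall, origin under its centre.
- timer: Bystander: white bench timer, 45 x 60 x 22 mm, origin under its centre.
- medium: Bystander: bottle, 62 mm across, 130 mm tall, origin under its centre.
- jar: Bystander: small jar, 54 mm across, 75 mm tall, origin under its centre.
- dish_stack: Bystander: stack of four clear dishes, 92 mm across, 62 mm tall, origin under its centre.
- rotor_lid: Bystander: the rotor's aluminium lid, a disc of 132 mm diameter with a black knob, 28 mm tall, origin under its centre.

How it is judged:
By the outcome, as a careful person would: the job done as asked, in the order asked, and still so for the second after the job is handed in, with the robot touching nothing.
It also fails if it takes over 69 s, if anything falls off the work surface, if the arm or the gripper's body presses on something with over 40 N, if the wrist force passes 120 N, or if a joint passes its speed limit or range.

## Robot

A 7-joint arm with a two-finger parallel gripper is mounted at the origin on the work surface. World frame = base frame: x ahead of the robot, y to its left, z up, the work surface at z = 0. Lengths are in m, angles in rad, forces in N, time in s.
With the tool pointing down it reaches from about 0.4 to 0.9 m from the base axis. Payload 5.5 kg.
Tool frame: the origin (TCP) lies midway between the tips of the shut fingers; the grasp point (between the pads) lies env.grip_depth behind it (env.grip_depth is the distance from the TCP to the grasp point, in m); z points along the fingers, x is the direction in which the jaws open and shut, and the axes are right-handed (so a half turn about z gives the same grasp; the last joint's range is limited). The gripper opens to 92 mm and grips with 3 to 60 N. Pads are 19 mm wide; open, the fingers measure 130 mm over their backs; the gripper's body (75 mm by 190 mm) begins 47 mm behind the grasp point.
Start: joints at [1.38, 0.501, -0.427, 1.55, 0.221, 1.138, -0.21], TCP at [0.285, -0.584, 0.227] pointing down, gripper open.
Joint ranges: [-2.88, 2.88], [-0.31, 2.03], [-1.54, 1.56], [0.2, 2.42], [-1.41, 4.55], [0.19, 2.02], [-2.57, 2.57]. Speed limits (rad/s): [2.57, 2.57, 3.14, 3.14, 3.14, 3.14, 3.14].

## Interface

Orientations are given as [roll, pitch, yaw] about the fixed x, y, z axes, in that order (R = Rz(yaw) Ry(pitch) Rx(roll)).
In Python, from plant import env, cams gives the robot as it stands.
- The arm moves only by the tool move_arm, never from a script. Its argument "targets" is a list of rows, each a list of 4 numbers: the shift along the world's x, y, z in cm, then the turn about the world's z in degrees. A call has 1 to 5 rows; each row shifts and turns the commanded pose from where the row before left it; what a row does not reach is not made up. A row lasts 1/10 s, in which the tool goes at most 50 mm and 8.59 degrees, less where a joint would pass 70% of its speed; a pose out of reach is approached as far as the arm can. A call is refused whole if a number of a shift passes 5 or a number of a turn 8.59, either way. A call with a gripper value outside its range is refused whole. "hand" is the finger opening in cm, from 0 to 9.18, set as the call begins (left out, the last holds). The fingers move at their own pace and stop on an object; "newtons" is the grip in N (left out, the last holds). Time passes only in rows, so rows that do not move let the fingers close. It gives the time, the measured TCP pose, the force and the opening at its end, in the units of the state.
- env.state(): the state, without advancing time (a new reading comes with each control period).
- cams.read_camera(name): name is "scene" or "side" or "wrist"; returns (picture, depth): 480x640x3 uint8, red, green, blue; 480x640 float32, m along the optical axis (not along the pixel's ray), 0 where there is no reading.
- cams.camera_info(name): a dict with "fx", "fy", "cx", "cy" (pixels), "k1" (the pictures are not rectified: a ray, as slopes to the right and down, at radius r is drawn at 1 + k1 r^2 times it, then the intrinsics apply), "R" (3x3) and "t" (3): a world point X has camera coordinates R X + t. Camera axes: x right, y down, z forward; pixel columns grow to the right and rows downward; lengths in m; the calibration is good to about 2 mm. A picture is of the moment at which its call begins: read the wrist's pose just before it. camera_info takes no time and is no camera call; for the wrist camera it gives the pose at the moment of the call.
- env.sign_off(): hands the job in, once; it reports no verdict.
The state is a dict: "time": time; "q": joint angles; "joint_vel": joint speeds; "tau": joint torques, N m; "position": TCP position; "orientation": TCP orientation; "ft_force": force on the tool from outside, world axes, zero at the start; "moment": the same for the moment, N m; "grip_width": finger opening in m.
Only numpy, scipy, OpenCV 4.12 (cv2) and the standard library are available. Lean on these libraries where they do the work, as an engineer would, in place of code of your own. Each camera call takes 0.05 s, during which the arm holds its last target.

## Working session

There is one attempt and no reset: what is moved stays moved. The work goes in short steps, Python scripts to look and compute and a tool call to move; the robot and the scene stay as the last step left them, time stands still between calls to the robot, and variables do not carry over. Pictures are saved under pics/ and viewed, and the job is handed in when it is done.

Besides the shell and the picture viewer there is one more tool, called as a command line: name --pt "numbers of a row" for each row, then --argument value for the rest. move_arm: Moves the arm, as the interface text tells. Its arguments: {"type":"object","properties":{"targets":{"type":"array"},"hand":{"type":"number"},"newtons":{"type":"number"}},"required":["targets"]}

```bash
ls; mkdir -p pics; cat > h.py <<'E'
import numpy as np, cv2
from plant import env, cams
def grab(n,name):
    ci=cams.camera_info(n); im,d=cams.read_camera(n)
    cv2.imwrite(f'pics/{name}.png',im[:,:,::-1]); np.savez(f'pics/{name}.npz',d=d,im=im,**{k:np.array(v) for k,v in ci.items()})
    return im,d,ci
def ray(ci,u,v):
    x=(u-float(ci['cx']))/float(ci['fx']);y=(v-float(ci['cy']))/float(ci['fy']);k=float(ci['k1'])
    a,b=x,y
    for _ in range(20):
        s=1+k*(a*a+b*b);a,b=x/s,y/s
    R=np.array(ci['R']);t=np.array(ci['t'])
    return -R.T@t, R.T@np.array([a,b,1.0])
def atz(ci,u,v,z):
    o,r=ray(ci,u,v); return o+r*(z-o[2])/r[2]
def atd(ci,u,v,d):
    o,r=ray(ci,u,v); return o+r*d
def proj(ci,X):
    p=np.array(ci['R'])@np.array(X)+np.array(ci['t']);a,b=p[:2]/p[2];s=1+float(ci['k1'])*(a*a+b*b)
    return float(ci['cx'])+float(ci['fx'])*a*s, float(ci['cy'])+float(ci['fy'])*b*s
def load(name): return dict(np.load(f'pics/{name}.npz'))
E
python3 - <<'E'
from h import *
print(env.state(), env.grip_depth)
for n in ['scene','side','wrist']:
    grab(n,n+'0'); print(n,env.state()['time'])
E
```

```text
pics
{'time': 0.0, 'q': array([ 1.38021241,  0.50188869, -0.42681551,  1.55144184,  0.22085915,
        1.13830809, -0.21027281]), 'joint_vel': array([-9.80444213e-04,  1.57588362e-04,  1.86943414e-03,  2.41599010e-06,
        4.70840123e-05, -1.69535920e-04, -1.06928113e-03]), 'tau': array([ 3.80790843e-04, -5.66599309e+01, -5.81557542e+00, -2.79112190e+01,
       -6.85582473e-02,  3.07108811e-02,  2.01647281e-04]), 'position': array([ 0.28459006, -0.58360652,  0.22565831]), 'orientation': array([-3.14155780e+00,  1.97230531e-03, -1.11688577e+00]), 'ft_force': array([-0.09290865,  0.55408918,  0.02541032]), 'moment': array([-0.00257027, -0.04434179,  0.02582505]), 'grip_width': 0.09212685318654208} 0.0188
scene 0.05
side 0.1
wrist 0.15
```

View pics/scene0.png

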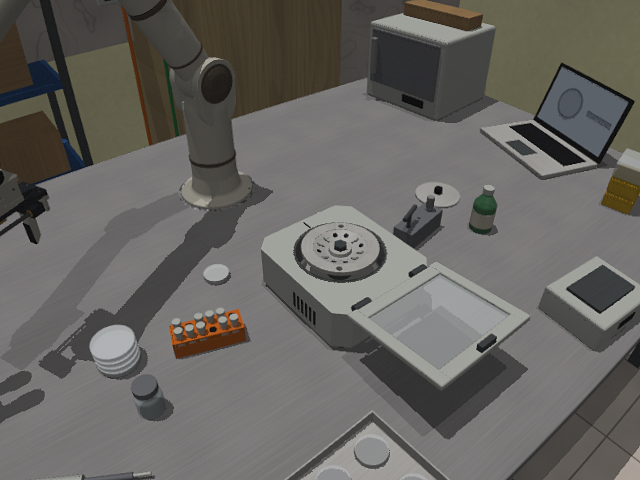

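View pics/side0.png

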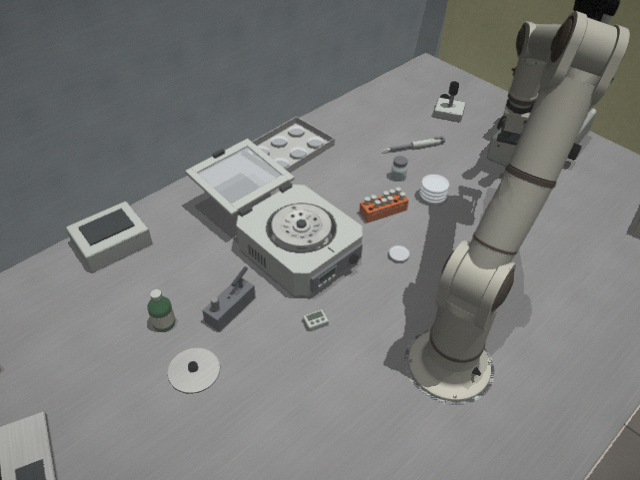

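View pics/wrist0.png

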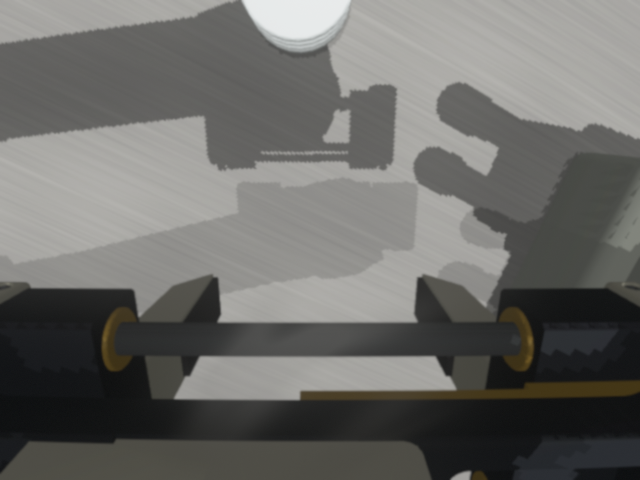

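```bash
python3 - <<'E'
from h import *
a=load('scene0')['im'][190:350,250:450,::-1]; cv2.imwrite('pics/c1.png',cv2.resize(a,None,fx=4,fy=3.75,interpolation=cv2.INTER_CUBIC)[:600])
a=load('side0')['im'][180:340,190:390,::-1]; cv2.imwrite('pics/c2.png',cv2.resize(a,None,fx=4,fy=3.75,interpolation=cv2.INTER_CUBIC)[:600])
E
```

```text
(no output)
```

View pics/c1.png

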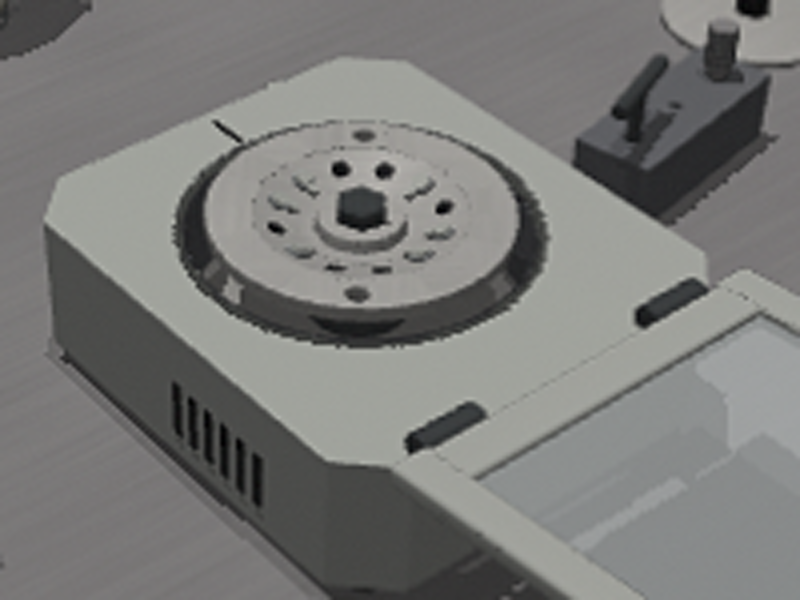

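View pics/c2.png

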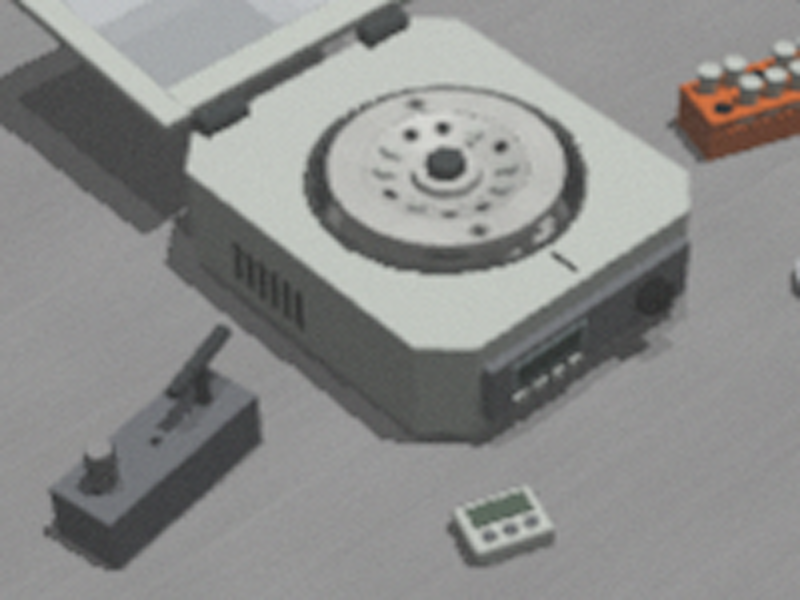

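```bash
python3 - <<'E'
from h import *
S=load('scene0');D=load('side0')
def sc(u,v,z): return atz(S,250+u/4,190+v/3.75,z)
def sd(u,v,z): return atz(D,190+u/4,180+v/3.75,z)
for f,n,h1,h2,l1,l2,p in ((sc,'scene',(363,134),(356,293),(215,121),(243,141),(724,28)),(sd,'side',(479,230),(416,104),(578,271),(555,252),(100,448))):
    a=f(*h1,.123);b=f(*h2,.123);print(n,'holes',a,b,'mid',(a+b)/2,np.linalg.norm(a-b))
    a1,b1=f(*l1,.110),f(*l2,.110);print('line',a1,b1,b1-a1)
    m=(a+b)/2; lm=(a1+b1)/2; print('dir to line',lm-m, np.arctan2(*(lm-m)[1::-1]))
    print('pin top',f(*p,.097))
    d=(b-a)[:2]; print('hole ang',np.arctan2((a-m)[1],(a-m)[0]))
# ellipse/deck corner check via depth: points cloud of deck
for N,box in ((S,(250,450,190,350)),(D,(190,390,180,340))):
    d=N['d'];vs,us=np.mgrid[box[2]:box[3],box[0]:box[1]]
    P=np.array([atd(N,u,v,d[v,u]) for u,v in zip(us.ravel(),vs.ravel()) if d[v,u]>0])
    z=P[:,2];print(np.histogram(z,bins=np.arange(.08,.14,.003)))
    k=(z>.117)&(z<.132)&(np.hypot(P[:,0]-P[:,0].mean(),P[:,1]-P[:,1].mean())<.3)
    print('rim pts',k.sum(),np.median(z[k]),np.median(P[k],0))
    np.save('pics/cloud_%d.npy'%box[0],P)
E
```

```text
scene holes [0.49864014 0.06608593 0.123     ] [ 0.60971329 -0.03252408  0.123     ] mid [0.55417672 0.01678093 0.123     ] 0.14853005880970288
line [0.42055084 0.01709841 0.11      ] [0.44759767 0.01734857 0.11      ] [0.02704683 0.00025015 0.        ]
dir to line [-0.12010246  0.00044257 -0.013     ] 3.1379077652252088
pin top [0.52399159 0.35387931 0.097     ]
hole ang 2.415562618798207
side holes [0.48434135 0.04566202 0.123     ] [ 0.61865711 -0.01507158  0.123     ] mid [0.55149923 0.01529522 0.123     ] 0.14740859238270762
line [0.41520955 0.01508263 0.11      ] [0.44021443 0.0132535  0.11      ] [ 0.02500487 -0.00182913  0.        ]
dir to line [-0.12378724 -0.00112716 -0.013     ] -3.1324873018503565
pin top [0.51551289 0.35655322 0.097     ]
hole ang 2.7169353414565327
(array([ 125,  113,  105,  112,  101,  145,  130,  152,  263, 3548, 3052,
        340,  389,  629, 1547, 1151, 1922, 1337,  928,  759]), array([0.08 , 0.083, 0.086, 0.089, 0.092, 0.095, 0.098, 0.101, 0.104,
       0.107, 0.11 , 0.113, 0.116, 0.119, 0.122, 0.125, 0.128, 0.131,
       0.134, 0.137, 0.14 ]))
rim pts 6122 0.12658126687514504 [0.730254   0.00729591 0.12658127]
(array([ 116,  143,  186,  162,  125,  122,  157,  178,  474, 1291, 1741,
        999,  427,  467,  683,  759,  598,  439,  245,  126]), array([0.08 , 0.083, 0.086, 0.089, 0.092, 0.095, 0.098, 0.101, 0.104,
       0.107, 0.11 , 0.113, 0.116, 0.119, 0.122, 0.125, 0.128, 0.131,
       0.134, 0.137, 0.14 ]))
rim pts 2905 0.12523834259534494 [0.60674008 0.02959728 0.12523834]
```

```bash
python3 - <<'E'
from h import *
from scipy.spatial.transform import Rotation as Ro
for n in ['scene','side','wrist']:
    c=cams.camera_info(n);R=np.array(c['R']);t=np.array(c['t']);print(n,'pos',-R.T@t,'fwd',R[2],'right',R[0],c['fx'],c['k1'])
s=env.state();T=Ro.from_euler('xyz',s['orientation']).as_matrix()
print('tool axes',T); print('cam in tool',T.T@(-R.T@t-s['position']),'cam axes in tool',(T.T@R.T).round(3))
E
```

```text
scene pos [ 1.22120288 -0.57097823  0.84386021] fwd [-0.61903144  0.47684874 -0.62403153] right [ 0.61318019  0.78992939 -0.00464877] 517.4647789551997 -0.12387729198296872
side pos [-0.35905507  0.83896767  1.31442477] fwd [ 0.49970885 -0.4848289  -0.71779663] right [-0.68666257 -0.72686151  0.01291746] 588.621106382782 -0.029580016465950345
wrist pos [ 0.35389348 -0.54960938  0.38315789] fwd [-0.25627665 -0.12215777 -0.95885336] right [ 0.43806896 -0.89893772 -0.00255995] 370.4426303091376 -0.03355491070631523
tool axes [[ 4.38453165e-01 -8.98753816e-01 -6.33463760e-04]
 [-8.98752781e-01 -4.38453621e-01  1.36420667e-03]
 [-1.50383043e-03 -2.88134169e-05 -9.99998869e-01]]
cam in tool [-0.00057141 -0.07716314 -0.15724224] cam axes in tool [[ 1.    -0.    -0.001]
 [ 0.     0.959  0.284]
 [ 0.001 -0.284  0.959]]
```

move_arm --pt "2 4 0 5" --pt "2.1 4.1 0 5" --pt "2.1 4.1 0 5" --pt "2.1 4.1 0 5" --pt "2.1 4.1 0 5" --hand 0 --newtons 10

```text
time: 0.65
position: [0.3894, -0.3784, 0.2266]
orientation: [3.141, 0.0, -0.677]
ft_force: [1.6, 0.0, -0.1]
grip_width: 0.0565
```

move_arm --pt "2.1 4.1 0 5" --pt "2.1 4.1 0 5" --pt "2.1 4.1 0 5" --pt "2.1 4.1 0 5" --pt "2.1 4.1 0 5"

```text
time: 1.15
position: [0.4943, -0.1736, 0.2268]
orientation: [3.141, -0.0, -0.241]
ft_force: [0.5, -0.2, -0.0]
grip_width: 0.0168
```

move_arm --pt "2.1 4.1 -1 5" --pt "2.1 4.1 -2 5" --pt "1.6 3.2 -2 4" --pt "0 0 -1 0"

```text
time: 1.55
position: [0.5527, -0.0544, 0.1657]
orientation: [-3.137, -0.0, 0.01]
ft_force: [-0.3, -0.1, -0.5]
grip_width: 0.0004
```

```bash
python3 - <<'E'
from h import *
for n,m in [('wrist','w1'),('wrist','w2')]:
    print(env.state()['time']);grab(n,m)
print(env.state())
E
```

```text
1.55
1.6
{'time': 1.65, 'q': array([ 0.69364701,  0.49520251, -0.81178233,  1.84049715,  0.42305755,
        0.99217935, -0.29500251]), 'joint_vel': array([ 0.04413628, -0.03431394,  0.01741477, -0.02082223, -0.00895378,
        0.02069257,  0.00976638]), 'tau': array([ -2.14126088, -45.23461819, -11.54013902, -24.1759336 ,
        -0.14045258,  -0.39003281,  -0.118937  ]), 'position': array([ 0.55051145, -0.06044761,  0.16495615]), 'orientation': array([-3.14067119e+00,  3.76740927e-03,  1.97609053e-03]), 'ft_force': array([-0.30861197, -0.60436363,  0.15631374]), 'moment': array([-0.04533536, -0.08617154, -0.03059026]), 'grip_width': 7.828877229800932e-05}
```

View pics/w2.png

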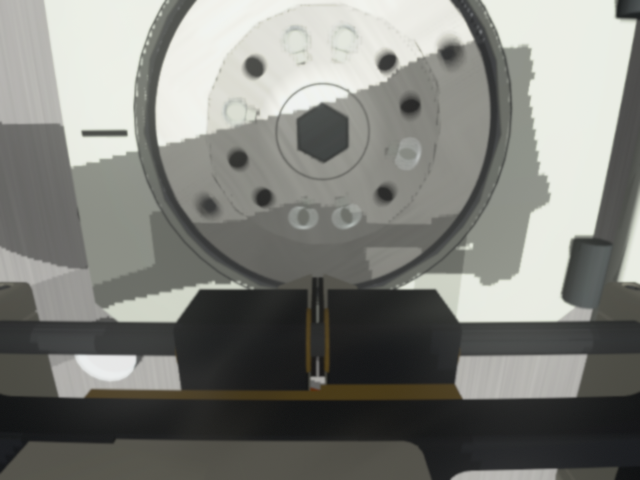

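```bash
cat >> h.py <<'E'
SP=np.array([0.553,0.016]); ZR=0.123
def ring(ci,im,sp=None,zr=None,r=0.074):
    sp=SP if sp is None else sp; zr=ZR if zr is None else zr
    g=im.mean(2).astype(np.float32)
    A=np.radians(np.arange(0,360,0.5))
    def samp(rr):
        X=[proj(ci,[sp[0]+rr*np.cos(a),sp[1]+rr*np.sin(a),zr]) for a in A]
        X=np.array(X,np.float32); v=cv2.remap(g,X[:,0].reshape(1,-1),X[:,1].reshape(1,-1),cv2.INTER_LINEAR,borderMode=cv2.BORDER_CONSTANT,borderValue=-1).ravel()
        return v
    c=np.mean([samp(r+d) for d in (-.003,-.0015,0,.0015,.003)],0)
    o=np.mean([samp(r-.0085),samp(r+.0085)],0)
    return A,c,o
def holes(ci,im,**k):
    A,c,o=ring(ci,im,**k)
    d=np.clip(o-c,0,None); d[c<0]=0
    d=np.where(o>0,d/np.maximum(o,1),0)
    w=8; ker=np.ones(2*w+1)/(2*w+1)
    s=np.convolve(np.r_[d[-w:],d,d[:w]],ker,'valid')
    S=s[:360]+s[360:]
    j=int(np.argmax(S)); idx=np.arange(j-16,j+17); 
    dd=d[idx%720]+d[(idx+360)%720]; 
    a=(j+ (dd*np.arange(-16,17)).sum()/dd.sum())*0.5
    return np.radians(a%180), S[j], s[j%720], s[(j+360)%720]
E
python3 - <<'E'
from h import *
for n in('w1','w2'):
    W=load(n);print(n,holes(W,W['im']))
W=load('w2')
for z in (.12,.123,.126):
    a=atz(W,208,206,z);b=atz(W,450,52,z);print(z,(a+b)/2,np.linalg.norm(a-b),a)
print('line',atz(W,82,132,.11),atz(W,127,132.5,.11),'nut',atz(W,323,132,.13))
d=W['d'];print([ (u,v,atd(W,u,v,d[v,u]).round(4)) for u,v in ((180,150),(190,90),(470,150),(280,255),(360,258),(60,200),(560,230))])
E
```

```text
w1 (np.float64(0.2324788597687617), np.float64(0.7657949854345882), np.float64(0.46157537137760835), np.float64(0.30421961405697995))
w2 (np.float64(0.5549440439458505), np.float64(0.929129702203414), np.float64(0.4901140183210372), np.float64(0.4390156838823767))
0.12 [0.55321671 0.01606014 0.12      ] 0.14967321031680167 [ 0.48979048 -0.02365927  0.12      ]
0.123 [0.55318783 0.01610449 0.123     ] 0.1474455327510717 [ 0.49070562 -0.02302375  0.123     ]
0.126 [0.55315896 0.01614885 0.126     ] 0.14521785518534167 [ 0.49162075 -0.02238822  0.126     ]
line [0.41846915 0.01629232 0.11      ] [0.44421905 0.01588023 0.11      ] nut [0.55333145 0.01649135 0.13      ]
[(180, 150, array([0.4786, 0.0071, 0.1243])), (190, 90, array([0.5513, 0.019 , 0.3216])), (470, 150, array([0.6307, 0.008 , 0.1234])), (280, 255, array([ 0.5297, -0.051 ,  0.1236])), (360, 258, array([ 0.5751, -0.0526,  0.1234])), (60, 200, array([ 0.3185, -0.0442, -0.0009])), (560, 230, array([ 0.6969, -0.0392,  0.1092]))]
```

move_arm --pt "0.2 0.2 -1.5 0" --pt "0 0 -1.5 0" --pt "0 0 -0.4 0" --pt "0 0 0 0" --pt "0 0 0 0"

```text
time: 2.15
position: [0.554, -0.0598, 0.133]
orientation: [3.142, -0.0, -0.001]
ft_force: [0.3, -0.9, -0.5]
grip_width: 0.0006
```

move_arm --pt "0 0.15 -0.3 0" --pt "0 0 -0.2 0" --pt "0 0 -0.1 0" --pt "0 0 -0.1 0" --pt "0 0 0 0"

```text
time: 2.65
position: [0.5538, -0.0578, 0.1257]
orientation: [-3.142, 0.0, 0.0]
ft_force: [-0.3, -0.6, 0.3]
grip_width: 0.0005
```

move_arm --pt "0 0 -0.1 0" --pt "0 0 0 0"

```text
time: 2.85
position: [0.554, -0.0579, 0.1248]
orientation: [-3.142, -0.0, 0.0]
ft_force: [0.4, -0.3, -0.3]
grip_width: 0.0004
```

```bash
sed -i 's/SP=np.array.*/SP=np.array([0.5532,0.0161]); ZR=0.1235/' h.py; cat > look.py <<'E'
import sys
from h import *
s0=env.state(); im,d,ci=grab('wrist',sys.argv[1]); a=holes(ci,im)
s=env.state(); print('t0',round(s0['time'],3),'ang',[round(float(x),3) for x in a],'F',s['ft_force'].round(2),s0['ft_force'].round(2),'pos',s['position'].round(4))
if len(sys.argv)>2:
    t0=s0['time']; t=s['time'];im,d,ci=grab('wrist',sys.argv[1]+'b');b=holes(ci,im); s=env.state(); dw=((b[0]-a[0]+.3)%np.pi)-.3
    print('t',round(t,3),'ang',round(float(b[0]),3),'w',dw/(t-t0),'F',s['ft_force'].round(2), 'now',round(s['time'],3))
E
python3 look.py a1 2
```

```text
t0 2.85 ang [2.487, 0.74, 0.38, 0.36] F [ 0.51  0.08 -0.28] [ 0.39 -0.26 -0.27] pos [ 0.554  -0.0579  0.1248]
t 2.9 ang 2.804 w 6.347004009715868 F [ 0.59  0.14 -0.09] now 2.95
```

move_arm --pt "0 0 -0.1 0" --pt "0 0 0 0" --pt "0 0 0 0"

```text
time: 3.25
position: [0.5543, -0.0579, 0.1241]
orientation: [-3.142, -0.001, 0.0]
ft_force: [1.3, -0.8, 1.8]
grip_width: 0.0006
```

```bash
python3 look.py a2 2
```

```text
t0 3.25 ang [1.417, 0.404, 0.0, 0.404] F [0.48 0.03 1.04] [ 1.28 -0.84  1.78] pos [ 0.5542 -0.0579  0.124 ]
t 3.3 ang 1.419 w 0.05250922488403217 F [ 2.   -0.23  0.77] now 3.35
```

```bash
python3 look.py a3 2
```

```text
t0 3.35 ang [1.424, 0.402, 0.0, 0.402] F [ 0.78 -1.44  1.49] [ 2.   -0.23  0.77] pos [ 0.5542 -0.0579  0.124 ]
t 3.4 ang 1.423 w -0.006440219729708674 F [0.8  0.36 1.52] now 3.45
```

View pics/a3b.png

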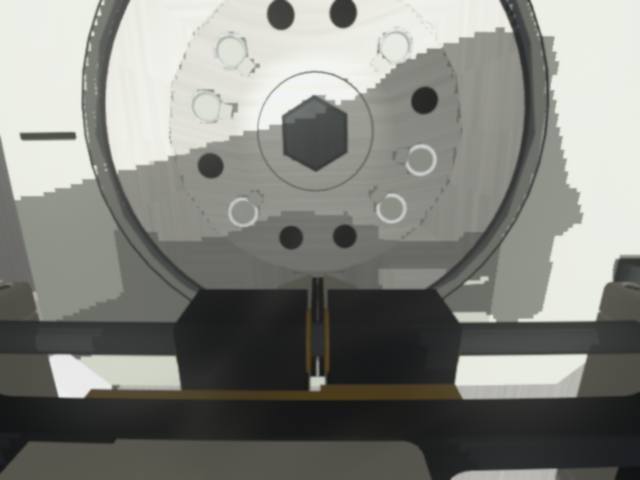

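```bash
python3 - <<'E'
from h import *
ims=[cv2.cvtColor(load(n)['im'],cv2.COLOR_RGB2GRAY) for n in('a2','a2b','a3','a3b')]
for i in range(3): print(np.abs(ims[i][:250].astype(int)-ims[i+1][:250]).mean())
A,c,o=ring(load('a3b'),load('a3b')['im'])
print(env.state()['time'])
a=np.hstack([cv2.resize(x[:300,60:580],(400,231)) for x in ims[:1]+ims[3:]]);cv2.imwrite('pics/cmp.png',a)
E
```

```text
5.712675
4.76983125
3.5042
3.45
```

View pics/cmp.png

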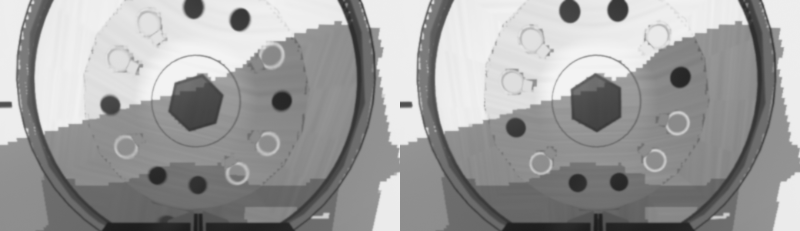

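move_arm --pt "0 0 0.15 0"

```text
time: 3.55
position: [0.5534, -0.0579, 0.125]
orientation: [-3.142, 0.001, 0.0]
ft_force: [0.1, 0.2, 0.4]
grip_width: 0.0003
```

```bash
python3 look.py a4 2
cat > trk.py <<'E'
from h import *
def polar(n,sp=None):
    W=load(n);g=cv2.cvtColor(W['im'],cv2.COLOR_RGB2GRAY).astype(np.float32)
    A=np.radians(np.arange(0,360,0.5));rs=np.arange(.03,.058,.001);P=np.zeros((len(rs),len(A)),np.float32)
    z=0.118
    U=np.array([[proj(W,[SP[0]+r*np.cos(a),SP[1]+r*np.sin(a),z]) for a in A] for r in rs],np.float32)
    P=cv2.remap(g,U[...,0],U[...,1],cv2.INTER_LINEAR)
    P=P-cv2.GaussianBlur(P,(0,0),12)
    return np.clip(P,-40,40)
def rot(n1,n2,lo=-60,hi=200):
    a,b=polar(n1),polar(n2)
    sc=[(np.mean(np.roll(a,k,1)*b)) for k in range(lo,hi)]
    j=int(np.argmax(sc)); 
    if 0<j<len(sc)-1:
        y0,y1,y2=sc[j-1:j+2]; off=.5*(y0-y2)/(y0-2*y1+y2)
    else: off=0
    return np.radians((lo+j+off)*.5), sc[j]/np.sqrt((a*a).mean()*(b*b).mean())
E
python3 - <<'E'
from trk import *
for p in [('a1','a1b'),('a2','a2b'),('a2b','a3'),('a3','a3b'),('a3b','a4'),('a4','a4b')]: print(p,rot(*p))
E
```

```text
t0 3.55 ang [1.73, 0.374, 0.0, 0.374] F [ 0.37  0.37 -0.57] [0.11 0.22 0.45] pos [ 0.5534 -0.0579  0.1253]
t 3.6 ang 1.729 w -0.012719707856176864 F [0.05 0.05 1.07] now 3.65
('a1', 'a1b') (np.float32(0.3035918), np.float32(0.6866937))
('a2', 'a2b') (np.float32(0.11462903), np.float32(0.81105685))
('a2b', 'a3') (np.float32(0.085376464), np.float32(0.8366429))
('a3', 'a3b') (np.float32(0.052286863), np.float32(0.8921692))
('a3b', 'a4') (np.float32(0.00865937), np.float32(0.96792954))
('a4', 'a4b') (np.float32(-0.0048176083), np.float32(0.9839051))
```

View pics/a4b.png

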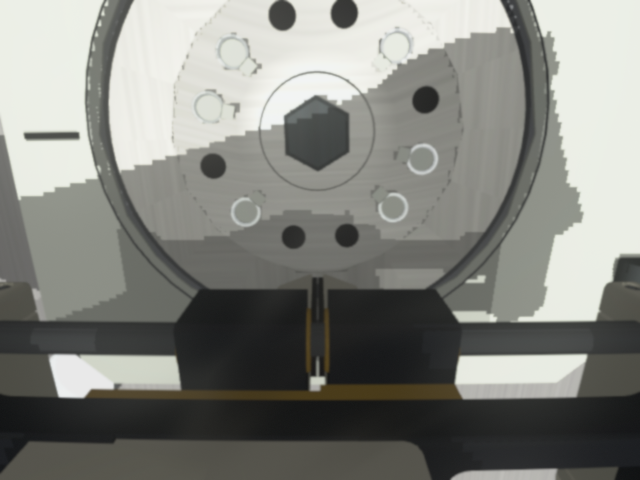

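```bash
python3 - <<'E'
import numpy as np
a=np.radians([-135,-131,-124,-116.5,-109,-101.5,-94,-86.5,-79,-71.5,-64,-57,-51,-47,-45]);p=7.4*np.c_[np.cos(a),np.sin(a)]
print(np.diff(p,axis=0).round(2).tolist())
E
```

```text
[[0.38, -0.35], [0.72, -0.55], [0.84, -0.49], [0.89, -0.37], [0.93, -0.25], [0.96, -0.13], [0.97, -0.0], [0.96, 0.12], [0.94, 0.25], [0.9, 0.37], [0.79, 0.44], [0.63, 0.46], [0.39, 0.34], [0.19, 0.18]]
```

move_arm --pt "-1.8 0.7 0.2 0" --pt "-3.4 1.5 0 0" --pt "0 0 -0.2 0" --pt "0 0 0 0"

```text
time: 4.05
position: [0.501, -0.0359, 0.1251]
orientation: [3.141, 0.001, 0.001]
ft_force: [0.4, 0.7, 0.1]
grip_width: 0.0003
```

move_arm --pt "0 0 -0.17 0" --pt "0 0 0 0" --pt "0 0 0 0"

```text
time: 4.35
position: [0.5026, -0.0363, 0.1237]
orientation: [-3.141, -0.0, -0.001]
ft_force: [-0.8, -0.9, 2.3]
grip_width: 0.0004
```

```bash
python3 look.py a5; python3 - <<'E'
from trk import *
print(rot('a4b','a5'))
E
```

```text
t0 4.35 ang [1.562, 0.86, 0.857, 0.003] F [-0.55  0.08  2.52] [-0.77 -0.9   2.28] pos [ 0.5025 -0.0362  0.1237]
(np.float32(-0.039920367), np.float32(0.34613088))
```

move_arm --pt "0.38 -0.35 0 0" --pt "0.72 -0.55 0 0" --pt "0.84 -0.49 0 0" --pt "0.89 -0.37 0 0" --pt "0.93 -0.25 0 0"

```text
time: 4.9
position: [0.5407, -0.0567, 0.1236]
orientation: [-3.142, -0.0, -0.001]
ft_force: [-0.4, -0.1, 2.4]
grip_width: 0.0005
```

move_arm --pt "0.96 -0.13 0 0" --pt "0.97 0 0 0" --pt "0.96 0.12 0 0" --pt "0.94 0.25 0 0" --pt "0.9 0.37 0 0"

```text
time: 5.4
position: [0.5876, -0.0495, 0.1236]
orientation: [-3.141, 0.0, 0.0]
ft_force: [0.1, 0.4, 1.8]
grip_width: 0.0004
```

move_arm --pt "0.79 0.44 0 0" --pt "0.6 0.46 0 0" --pt "0.25 0.2 0 0" --pt "0 0 0 0"

```text
time: 5.8
position: [0.6036, -0.038, 0.1237]
orientation: [-3.141, -0.0, 0.001]
ft_force: [1.7, 0.3, 3.5]
grip_width: 0.0002
```

```bash
python3 look.py a6 2
```

```text
t0 5.8 ang [1.301, 0.808, 0.523, 0.285] F [-1.43 -0.09  2.93] [1.74 0.32 3.47] pos [ 0.6031 -0.0385  0.1236]
t 5.85 ang 1.279 w -0.436315226314578 F [-1.07  0.02  3.12] now 5.9
```

View pics/a6.png

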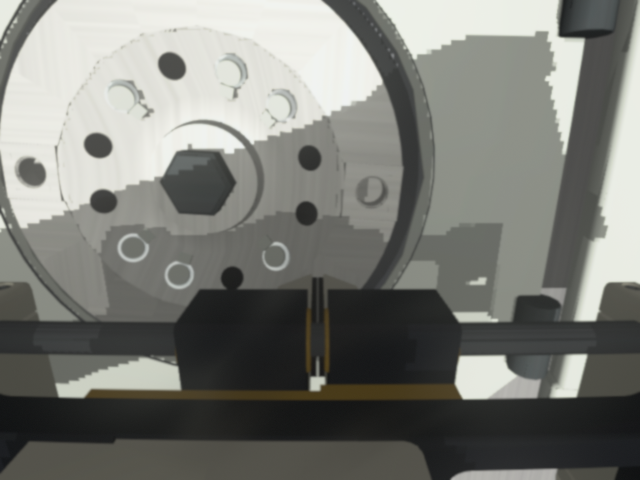

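```bash
python3 - <<'E'
from h import *
W=load('a6')
im=W['im'][:,:,::-1]; a=np.hstack([cv2.resize(im[140:210,0:70],(400,400)),cv2.resize(im[155:225,337:407],(400,400))]);cv2.imwrite('pics/c3.png',a)
a=atz(W,31,172,ZR);b=atz(W,372,190,ZR);print(a,b,np.linalg.norm(a-b),(a+b)/2,np.arctan2(b[1]-a[1],b[0]-a[0]), np.arctan2(*(a[:2]-SP)[::-1]),np.arctan2(*(b[:2]-SP)[::-1]))
E
```

```text
[0.4801869  0.02090162 0.1235    ] [0.62712897 0.01279964 0.1235    ] 0.1471652597419574 [0.55365794 0.01685063 0.1235    ] -0.0550814611534369 3.0759233501776024 -0.04461263043615235
```

View pics/c3.png

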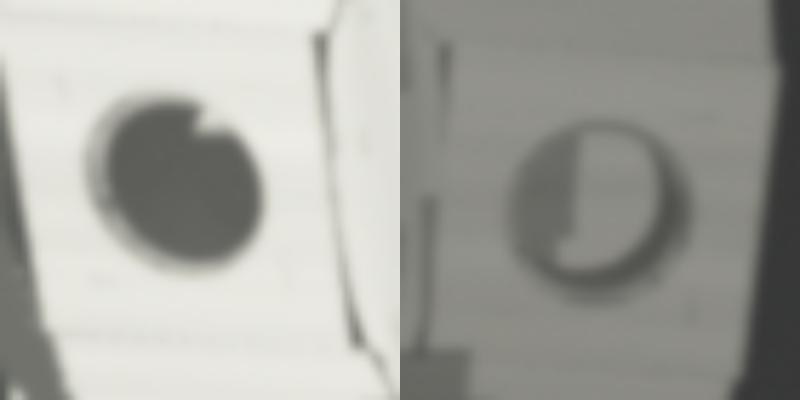

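move_arm --pt "0.15 0.14 -0.0 0" --pt "0.15 0.14 0 0" --pt "0 0 0 0" --pt "0 0 0.03 0" --pt "0 0 0.3 0"

```text
time: 6.4
position: [0.6056, -0.0364, 0.1264]
orientation: [3.141, 0.001, -0.0]
ft_force: [-0.5, 0.6, 0.6]
grip_width: 0.0004
```

move_arm --pt "-2 1 1 0" --pt "-3 0 1 0"

```text
time: 6.6
position: [0.5565, -0.0247, 0.1469]
orientation: [-3.14, -0.001, 0.001]
ft_force: [0.7, -0.0, 1.7]
grip_width: 0.0005
```

```bash
python3 look.py a7 2
```

```text
t0 6.6 ang [3.091, 0.492, 0.102, 0.389] F [-5.25  0.22 -0.32] [ 0.67 -0.01  1.71] pos [ 0.5511 -0.0251  0.1475]
t 6.65 ang 3.093 w 0.04296957346041569 F [ 0.33  0.59 -0.01] now 6.7
```

View pics/a7b.png

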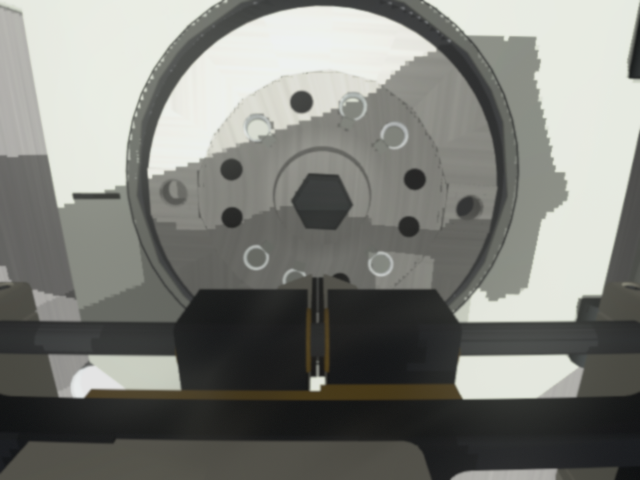

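```bash
python3 - <<'E'
from h import *
W=load('a7b')
print(atz(W,75,195.3,.11),atz(W,120,195.8,.11))
a=atz(W,174,191,ZR);b=atz(W,469,207,ZR);print(a,b,np.linalg.norm(a-b),(a+b)/2,np.arctan2(b[1]-a[1],b[0]-a[0]))
im=W['im'][:,:,::-1]; cv2.imwrite('pics/c4.png',np.vstack([cv2.resize(im[150:230,65:225],(800,300),interpolation=cv2.INTER_CUBIC),cv2.resize(im[170:250,390:550],(800,300),interpolation=cv2.INTER_CUBIC)]))
E
```

```text
[0.41984556 0.0164277  0.11      ] [0.44476704 0.01611681 0.11      ]
[0.4798932  0.02103208 0.1235    ] [0.62701397 0.01338098 0.1235    ] 0.14731958787743335 [0.55345359 0.01720653 0.1235    ] -0.0519587620360842
```

View pics/c4.png

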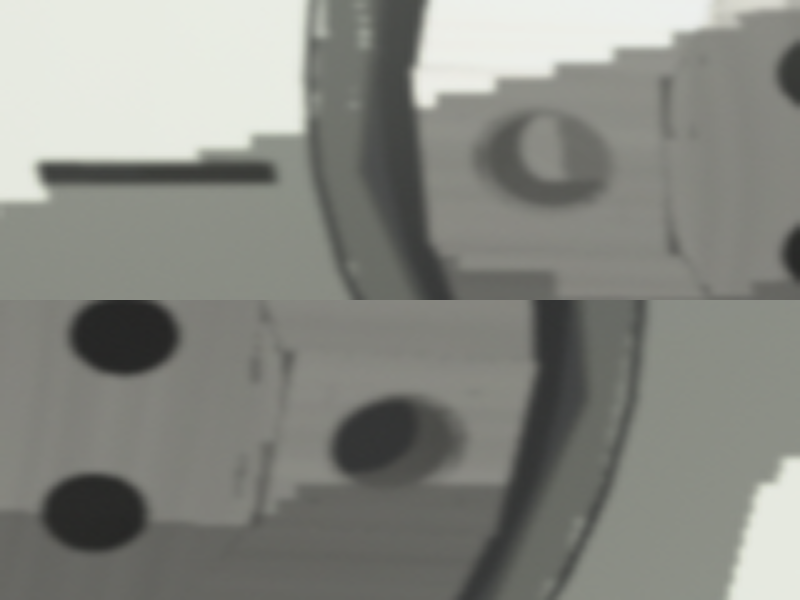

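move_arm --pt "0.1 -3.2 0 0" --pt "0 0 -1.9 0" --pt "0 0 -0.1 0" --pt "0 0 0 0"

```text
time: 7.1
position: [0.5569, -0.0577, 0.1265]
orientation: [-3.141, 0.001, 0.0]
ft_force: [-0.2, 0.8, -0.1]
grip_width: 0.0003
```

move_arm --pt "0 0 -0.2 0" --pt "0 0 -0.08 0" --pt "0 0 0 0"

```text
time: 7.4
position: [0.5575, -0.0575, 0.1244]
orientation: [-3.141, -0.0, 0.001]
ft_force: [0.2, -0.0, 0.2]
grip_width: 0.0002
```

```bash
cat > lk.py <<'E'
import sys
from trk import *
s0=env.state(); grab('wrist',sys.argv[1]); s=env.state()
W=load(sys.argv[1]); 
for z in (ZR,): print('hole',holes(W,W['im'],sp=np.array([.5533,.0166]))) 
for n in sys.argv[2:]: print('rot from',n,rot(n,sys.argv[1]))
print(s['time'],s['ft_force'].round(2),s['position'].round(4))
E
python3 lk.py a8 a7b
```

```text
hole (np.float64(3.0536000195145867), np.float64(0.8738009263487423), np.float64(0.34477952999227185), np.float64(0.5290213963564705))
rot from a7b (np.float32(-0.038686883), np.float32(0.32176402))
7.45 [-0.66 -0.3   0.69] [ 0.5574 -0.0576  0.1244]
```

```bash
cat > crop.py <<'E'
import sys
from h import *
n=sys.argv[1];W=load(n);im=W['im'][:,:,::-1];o=[]
for X in ([SP[0]-.086,SP[1],ZR],[SP[0]+.074,SP[1],ZR]):
    u,v=proj(W,X);u0=int(np.clip(u-80,0,480));v0=int(np.clip(v-40,0,400));print('crop origin',u0,v0)
    c=np.ascontiguousarray(cv2.resize(im[v0:v0+80,u0:u0+160],(800,400),interpolation=cv2.INTER_CUBIC)[50:350]);o.append(c)
cv2.imwrite(f'pics/{n}_c.png',np.vstack(o)); print('px=u0+x/5, v0+(y+50)/5 (bottom y-300)')
E
python3 crop.py a8
```

```text
crop origin 21 96
crop origin 404 95
px=u0+x/5, v0+(y+50)/5 (bottom y-300)
```

View pics/a8_c.png

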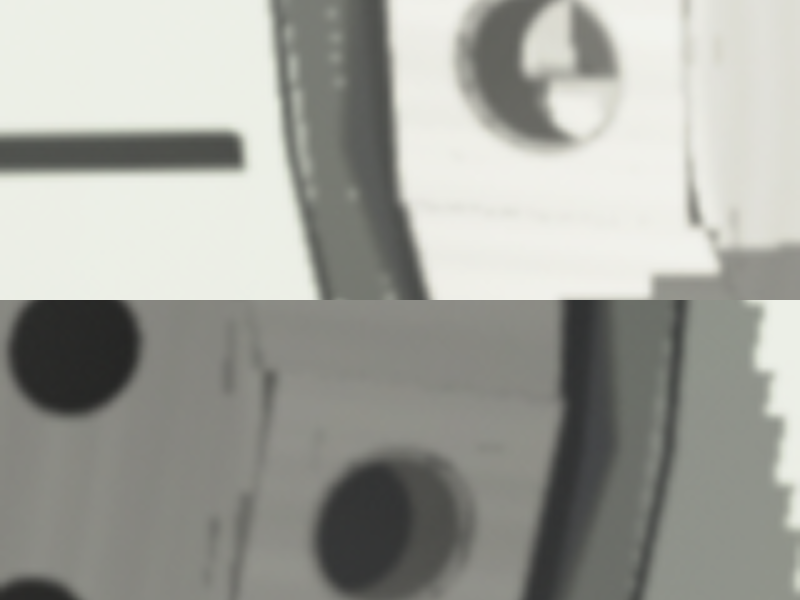

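move_arm --pt "0 0 -0.07 0" --pt "0.1 0 0 0" --pt "0.25 0.0 0 0" --pt "0.2 0.03 0 0" --pt "0.07 0 0 0"

```text
time: 7.95
position: [0.564, -0.0576, 0.1236]
orientation: [-3.141, -0.001, 0.0]
ft_force: [-0.4, 1.7, 2.6]
grip_width: 0.0006
```

move_arm --pt "0 0 0 0"

```text
time: 8.05
position: [0.5637, -0.0576, 0.1236]
orientation: [-3.141, -0.0, 0.0]
ft_force: [-0.7, 1.2, 3.3]
grip_width: 0.0
```

```bash
python3 lk.py a9 a8;python3 crop.py a9
```

```text
hole (np.float64(3.1402522343118755), np.float64(0.9964049914303947), np.float64(0.5348709541208604), np.float64(0.4615340373095344))
rot from a8 (np.float32(0.08223773), np.float32(0.83580154))
8.1 [0.73 1.14 3.67] [ 0.5636 -0.0577  0.1235]
crop origin 5 96
crop origin 390 95
px=u0+x/5, v0+(y+50)/5 (bottom y-300)
```

View pics/a9_c.png

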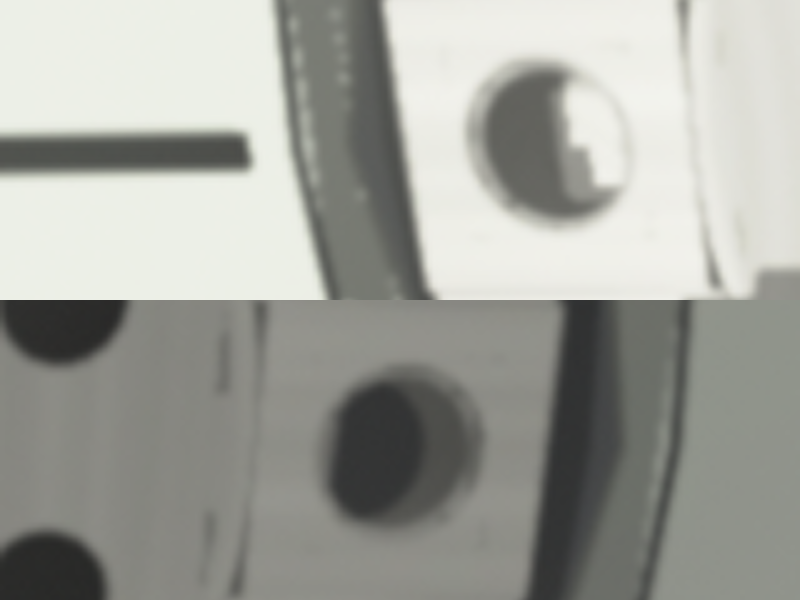

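move_arm --pt "0 0 0.03 0" --pt "0 0 0.03 0" --pt "0 0 0.04 0" --pt "0 0 0.2 0" --pt "0 0 0.7 0"

```text
time: 8.6
position: [0.5625, -0.0583, 0.1328]
orientation: [3.141, 0.002, -0.0]
ft_force: [-0.6, 0.1, 0.0]
grip_width: 0.0002
```

```bash
python3 lk.py b0 a9;python3 crop.py b0
```

```text
hole (np.float64(3.124711951961242), np.float64(0.9331866607946508), np.float64(0.3772767221226412), np.float64(0.5559099386720097))
rot from a9 (np.float32(-0.013679561), np.float32(0.86403084))
8.65 [1.12 0.67 1.07] [ 0.5636 -0.0581  0.1344]
crop origin 20 94
crop origin 385 93
px=u0+x/5, v0+(y+50)/5 (bottom y-300)
```

View pics/b0_c.png

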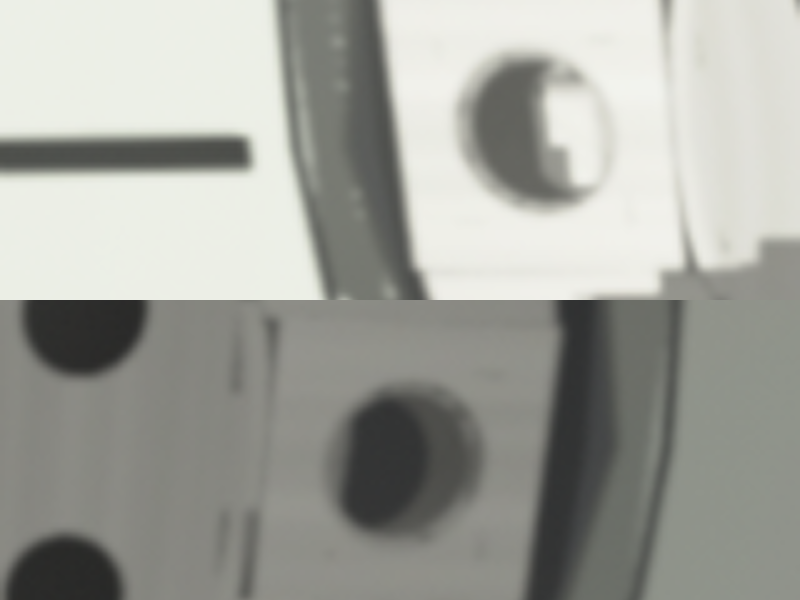

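move_arm --pt "0 0 3 0" --pt "-0.4 2 4 0" --pt "-0.5 4 3 0" --pt "-0.5 4.5 0.5 0" --pt "-0.5 4.7 0 0" --hand 5

```text
time: 9.15
position: [0.5455, 0.0948, 0.2406]
orientation: [3.141, -0.004, -0.002]
ft_force: [0.5, 0.1, -0.1]
grip_width: 0.0362
```

move_arm --pt "-0.5 4.8 0 0" --pt "-0.5 4.8 0 0" --pt "-0.5 4.5 0 0" --pt "-0.5 3.5 0 0" --pt "0 0 0 0"

```text
time: 9.65
position: [0.5216, 0.2772, 0.2393]
orientation: [-3.137, -0.0, 0.009]
ft_force: [-0.5, -0.7, 0.4]
grip_width: 0.0499
```

```bash
python3 lk.py b1
```

```text
hole (np.float64(2.0910819108419125), np.float64(0.32628336373497463), np.float64(0.32628336373497463), np.float64(0.0))
9.7 [ 1.02  0.96 -0.03] [0.5229 0.2737 0.2388]
```

View pics/b1.png

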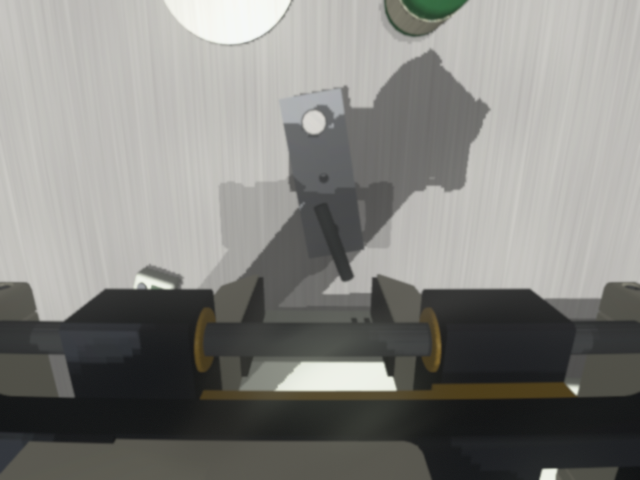

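```bash
python3 - <<'E'
from h import *
W=load('b1');im=W['im'][:,:,::-1]
print(atz(W,314,122.5,.097), 'key',atz(W,321,206,.103),atz(W,347,278,.103))
d=W['d'];P=[atd(W,u,v,d[v,u]) for u,v in((314,122),(312,120),(430,10),(320,160))];print(np.round(P,4), 'bottle',atz(W,425,3,.1))
cv2.imwrite('pics/c5.png',cv2.resize(im[60:200,240:400],(800,700))[:600])
E
```

```text
[0.51838712 0.3574891  0.097     ] key [0.524535   0.29263069 0.103     ] [0.54752609 0.23010711 0.103     ]
[[0.5184 0.3579 0.0968]
 [0.5168 0.3594 0.0955]
 [0.6066 0.4421 0.0805]
 [0.5237 0.3252 0.0539]] bottle [0.59735234 0.44112333 0.1       ]
```

View pics/c5.png

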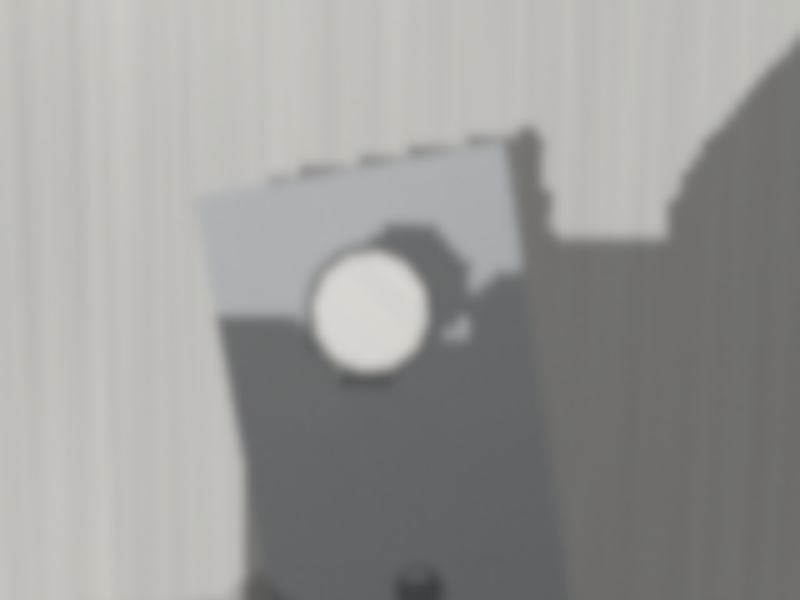

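move_arm --pt "-0.3 4 -2 0" --pt "-0.15 4.4 -3 0" --pt "0 0 -4 0" --pt "0 0 -3 0" --pt "0 0 0 0"

```text
time: 10.2
position: [0.5183, 0.3472, 0.1154]
orientation: [3.136, 0.007, -0.001]
ft_force: [-0.5, 0.4, 0.6]
grip_width: 0.0501
```

```bash
python3 lk.py b2
```

```text
hole (np.float64(nan), np.float64(0.0), np.float64(0.0), np.float64(0.0))
10.25 [-0.01 -0.11  0.85] [0.5196 0.3486 0.1182]h.py:43: RuntimeWarning: invalid value encountered in scalar divide
  a=(j+ (dd*np.arange(-16,17)).sum()/dd.sum())*0.5
```

View pics/b2.png

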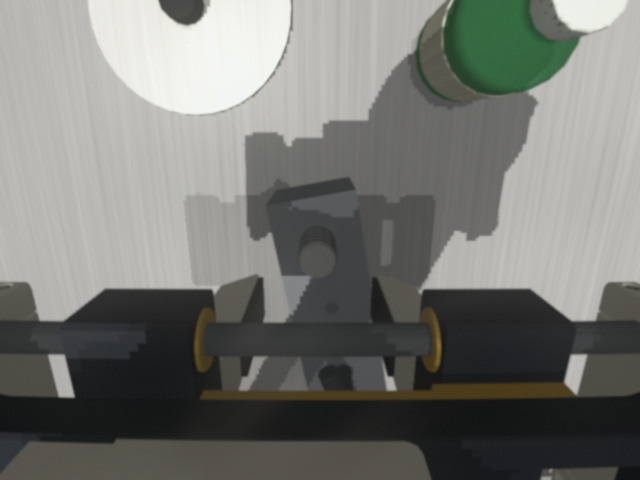

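```bash
python3 - <<'E'
from h import *
s=env.state();print(s['position'],s['joint_vel'].round(3))
W=load('b2');print(atz(W,317.5,259.5,.097))
d=W['d'];print(atd(W,317,258,d[258,317]))
for n in('b1',): pass
E
```

```text
[0.51960192 0.34864399 0.11822163] [ 0.009 -0.048 -0.038 -0.051 -0.011  0.003  0.003]
[0.51842648 0.35954853 0.097     ]
[0.51817595 0.36035898 0.09701404]
```

move_arm --pt "0 0 0 0"

```text
time: 10.35
position: [0.5214, 0.3509, 0.1216]
orientation: [-3.141, -0.002, -0.002]
ft_force: [-0.4, -0.2, -0.1]
grip_width: 0.0502
```

move_arm --pt "-0.25 0.75 0 0" --pt "0 0 -2 0" --pt "0 0 -2 0" --pt "0 0 -1.2 0" --pt "0 0 0 0"

```text
time: 10.85
position: [0.5171, 0.3585, 0.0676]
orientation: [3.141, 0.001, -0.0]
ft_force: [-0.0, -1.1, 0.1]
grip_width: 0.0503
```

move_arm --pt "0 0 0 0"

```text
time: 10.95
position: [0.5179, 0.3594, 0.0691]
orientation: [-3.141, -0.001, -0.0]
ft_force: [0.2, -0.2, 0.0]
grip_width: 0.0502
```

```bash
python3 lk.py b3 2>/dev/null
```

```text
hole (np.float64(nan), np.float64(0.0), np.float64(0.0), np.float64(0.0))
11.0 [-0.27  0.74 -0.3 ] [0.5181 0.3596 0.0694]
```

View pics/b3.png

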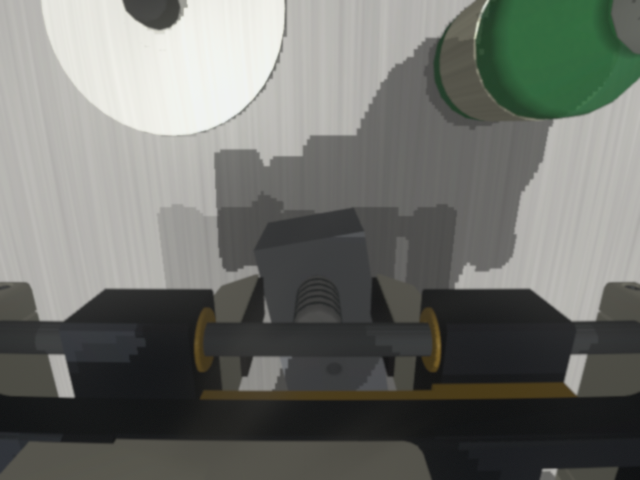

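move_arm --pt "0 0 -0.2 0" --pt "0 0 0 0" --pt "0 0 0 0" --pt "0 0 0 0" --pt "0 0 0 0" --hand 0 --newtons 20

```text
time: 11.5
position: [0.5176, 0.3589, 0.0663]
orientation: [-3.141, -0.0, 0.0]
ft_force: [-0.3, -0.7, 0.5]
grip_width: 0.0185
```

move_arm --pt "0 0 0 0" --pt "0 0 0 0"

```text
time: 11.7
position: [0.5176, 0.3588, 0.0662]
orientation: [-3.142, -0.0, 0.0]
ft_force: [0.0, -0.1, 1.4]
grip_width: 0.0184
```

move_arm --pt "0 0 1 0" --pt "0 0 3 0" --pt "0 0 4 0" --pt "0 0 4 0" --pt "0 0 3.5 0"

```text
time: 12.2
position: [0.5172, 0.3591, 0.2237]
orientation: [-3.141, -0.001, 0.001]
ft_force: [0.7, 0.5, -0.6]
grip_width: 0.0185
```

```bash
python3 - <<'E'
from h import *
print(env.state()['position'],env.state()['ft_force'],env.state()['grip_width']);grab('wrist','b4');grab('side','b4s');print(env.state()['position'])
E
```

```text
[0.51724925 0.35912445 0.22368429] [ 0.72047617  0.45419524 -0.61952441] 0.018480384526842992
[0.51937574 0.36165679 0.22758417]
```

View pics/b4.png

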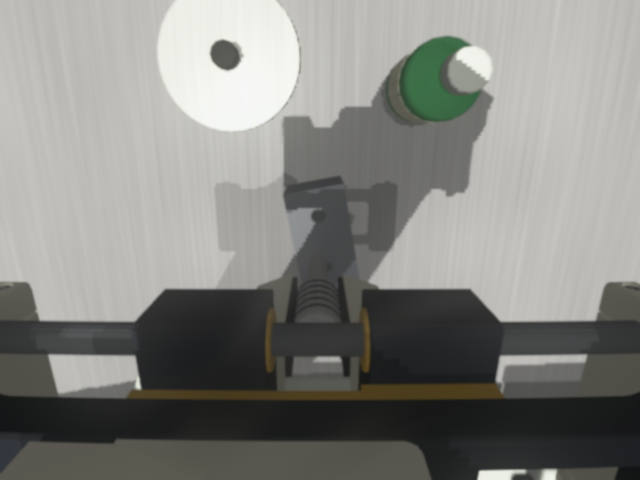

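View pics/b4s.png

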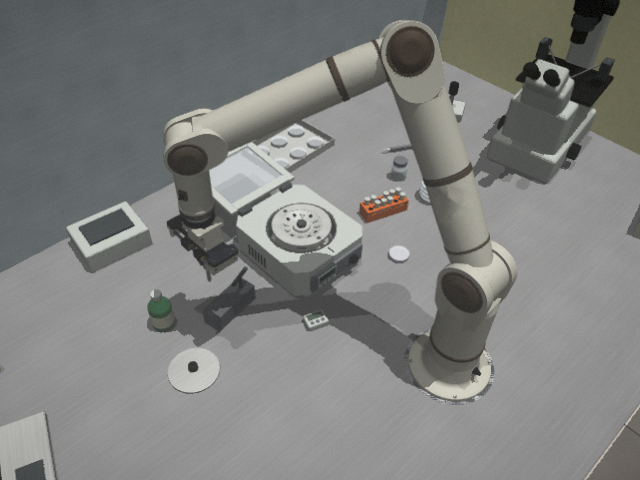

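move_arm --pt "-0.4 -3 0 0" --pt "-0.5 -4.4 0 0" --pt "-0.5 -4.4 0 0" --pt "-0.5 -4.4 0 0" --pt "-0.5 -4.4 0 0"

```text
time: 12.8
position: [0.4925, 0.1509, 0.2207]
orientation: [3.141, 0.001, 0.0]
ft_force: [0.5, 0.2, -0.8]
grip_width: 0.0187
```

move_arm --pt "-0.5 -4.4 0 0" --pt "-0.5 -4.4 0 0" --pt "-0.5 -3.8 0 0" --pt "0 -1 0 0" --pt "0 0 0 0"

```text
time: 13.3
position: [0.4781, 0.0147, 0.2208]
orientation: [3.141, 0.001, -0.004]
ft_force: [-0.1, 0.6, -0.4]
grip_width: 0.0186
```

move_arm --pt "0 0 -1 0" --pt "0 0 0 0" --pt "0 0 0 0"

```text
time: 13.6
position: [0.4781, 0.0188, 0.2106]
orientation: [-3.141, 0.001, 0.003]
ft_force: [-0.2, 0.5, -1.0]
grip_width: 0.0182
```

```bash
python3 lk.py b5 2>/dev/null
```

```text
hole (np.float64(3.140917947397274), np.float64(0.6647559949196876), np.float64(0.09664186498369363), np.float64(0.568114129935994))
13.65 [-0.46  0.11 -0.91] [0.4784 0.0186 0.2109]
```

View pics/b5.png

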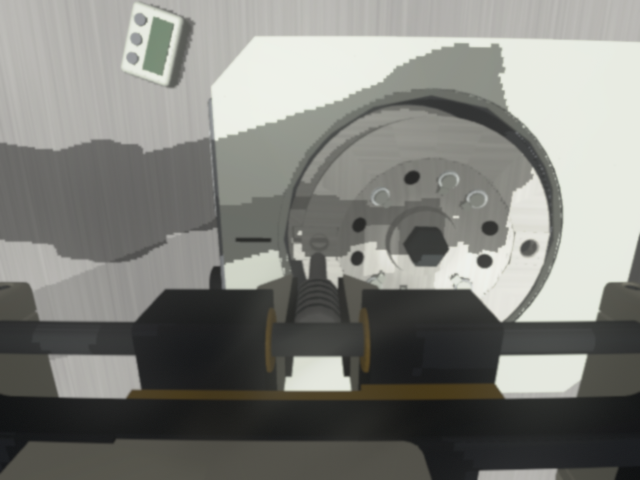

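```bash
cat > z.py <<'E'
import sys
from h import *
n=sys.argv[1];u0,v0,w,h=map(int,sys.argv[2:6]);im=load(n)['im'][v0:v0+h,u0:u0+w,::-1];f=min(800/w,600/h)
cv2.imwrite(f'pics/{n}_z.png',cv2.resize(im,None,fx=f,fy=f,interpolation=cv2.INTER_CUBIC));print(f)
E
python3 z.py b5 230 210 160 100
python3 - <<'E'
from h import *
W=load('b5');s=env.state()
print('right hole',atz(W,529,247.5,ZR),'line',atz(W,236,240,.11),atz(W,271,240,.11))
for z in(.1537,):print('TCP-axis tip px',proj(W,[*s['position'][:2],z]))
print('hole/slot target px',proj(W,[.4792,.0172,ZR]))
E
```

```text
5.0
right hole [0.62672904 0.01525809 0.1235    ] line [0.41871166 0.01584958 0.11      ] [0.44432198 0.01594986 0.11      ]
TCP-axis tip px (np.float64(317.5932853174471), np.float64(257.1588665325054))
hole/slot target px (np.float64(318.85908057443703), np.float64(244.22270040671384))
```

View pics/b5_z.png

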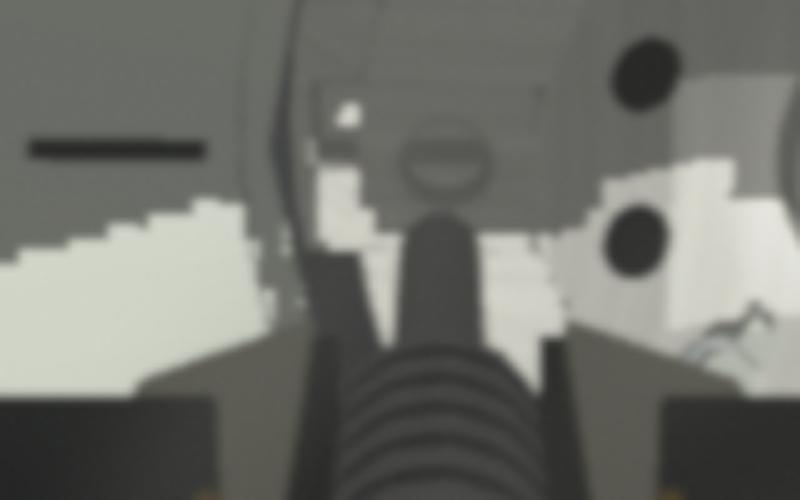

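```bash
python3 z.py b5 270 215 60 45; python3 - <<'E'
from h import *
W=load('b5')
for x in(.4632,.466,.47):
  for y in(.0163-.00625,.0163,.0163+.00625):
    for z in (.098,): print(x,y,np.round((np.array(proj(W,[x,y,z]))-[270,215])*13.33))
E
```

```text
13.333333333333334
0.4632 0.010049999999999998 [371. 371.]
0.4632 0.0163 [370. 266.]
0.4632 0.02255 [368. 160.]
0.466 0.010049999999999998 [420. 371.]
0.466 0.0163 [419. 266.]
0.466 0.02255 [418. 161.]
0.47 0.010049999999999998 [489. 371.]
0.47 0.0163 [489. 267.]
0.47 0.02255 [488. 161.]
```

View pics/b5_z.png

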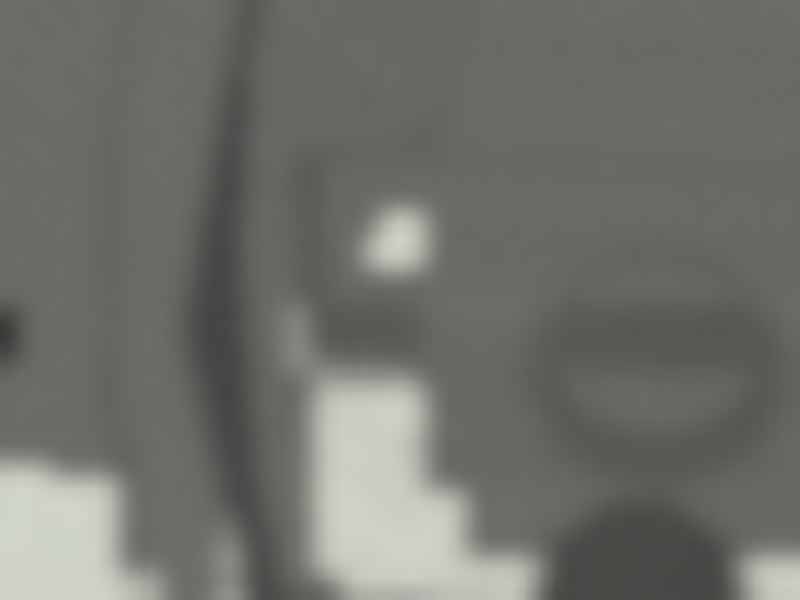

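move_arm --pt "0.08 -0.1 -1 0" --pt "0 0 -1 0" --pt "0 0 -0.6 0" --pt "0 0 0 0" --pt "0 0 0 0"

```text
time: 14.15
position: [0.4791, 0.016, 0.1848]
orientation: [-3.141, 0.001, 0.0]
ft_force: [-0.1, 0.2, -0.1]
grip_width: 0.0184
```

```bash
python3 lk.py b6 2>/dev/null;python3 z.py b6 230 180 160 120; python3 - <<'E'
from h import *
W=load('b6');s=env.state();print(proj(W,[*s['position'][:2],s['position'][2]-.0572]),proj(W,[.4792,.0172,ZR]),proj(W,[.4792,.0182,ZR]))
W=load('b5');print(atz(W,319.1,241.8,ZR))
E
```

```text
hole (np.float64(0.0028720872059291645), np.float64(0.7602168027968967), np.float64(0.20694403657141852), np.float64(0.5532727662254782))
14.2 [-0.21 -0.54  0.07] [0.4794 0.016  0.1851]
5.0
(np.float64(317.57574782041837), np.float64(256.7943457003323)) (np.float64(317.25480522635746), np.float64(252.50573107987955)) (np.float64(317.25466904533636), np.float64(250.9890155743944))
[0.47935903 0.01896081 0.1235    ]
```

View pics/b6_z.png

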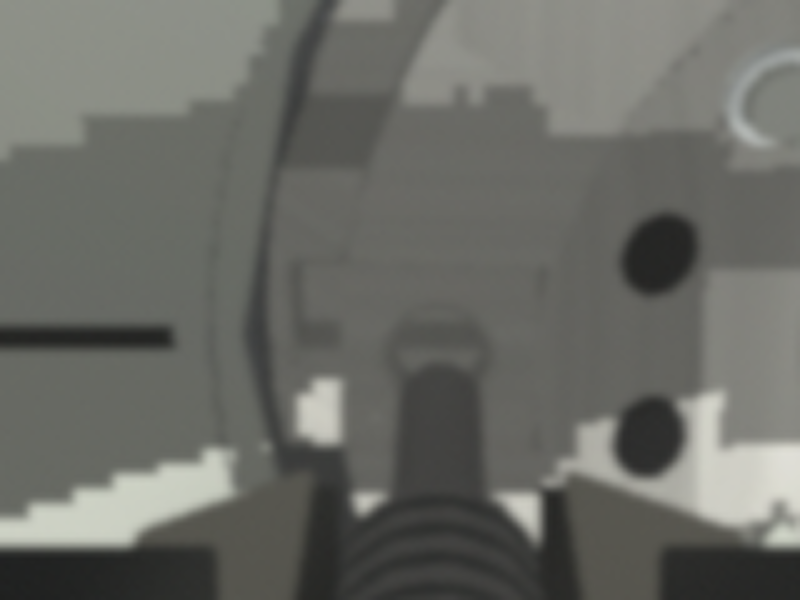

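move_arm --pt "0 0.13 0 0" --pt "0 0 -0.3 0" --pt "0 0 -0.4 0" --pt "0 0 -0.3 0" --pt "0 0 0 0"

```text
time: 14.7
position: [0.4789, 0.017, 0.1745]
orientation: [-3.141, 0.001, -0.0]
ft_force: [-0.7, 0.0, -0.9]
grip_width: 0.0183
```

```bash
python3 lk.py b7 2>/dev/null;python3 z.py b7 230 180 160 120; python3 - <<'E'
from h import *
W=load('b7')
for y in (.016,.0166,.0172): print(y,(np.array(proj(W,[.466,y-.00625,.098]))-[230,180])*5,(np.array(proj(W,[.466,y-.00625,.084]))-[230,180])*5)
print((np.array(proj(W,[.4792,.0172,ZR]))-[230,180])*5)
E
```

```text
hole (np.float64(3.1388222602766715), np.float64(0.8737639460493538), np.float64(0.3104138172724668), np.float64(0.563350128776887))
14.75 [ 0.13 -0.22 -1.11] [0.479  0.0171 0.1748]
5.0
0.016 [340.36427959 384.99521063] [345.47877817 351.2255404 ]
0.0166 [340.29652937 380.7759436 ] [345.41810196 347.20032505]
0.0172 [340.22871872 376.55079328] [345.35737508 343.16981686]
[438.71491161 399.02827391]
```

View pics/b7_z.png

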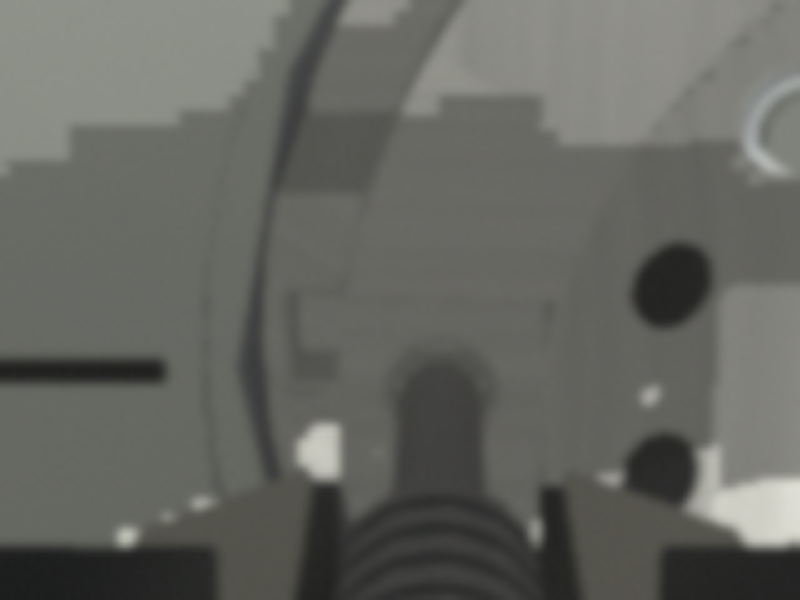

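move_arm --pt "0 -0.03 -0.2 0" --pt "0 0 -0.3 0" --pt "0 0 -0.3 0" --pt "0 0 0 0"

```text
time: 15.15
position: [0.479, 0.0168, 0.1666]
orientation: [-3.141, 0.001, 0.0]
ft_force: [-0.4, 0.7, -0.9]
grip_width: 0.0184
```

move_arm --pt "0 0 -0.4 0" --pt "0 0 -0.4 0" --pt "0 0 -0.3 0" --pt "0 0 0 0"

```text
time: 15.55
position: [0.4789, 0.0168, 0.1556]
orientation: [-3.141, 0.001, 0.0]
ft_force: [-0.4, 0.0, -1.8]
grip_width: 0.0187
```

move_arm --pt "0 0 -0.3 0" --pt "0 0 -0.3 0" --pt "0 0 0 0"

```text
time: 15.85
position: [0.479, 0.0168, 0.1497]
orientation: [-3.141, 0.001, 0.0]
ft_force: [-0.6, -0.1, -0.3]
grip_width: 0.0185
```

Tip is now inside the slot with no side force; the floor should be 8.5 mm further down.

move_arm --pt "0 0 -0.3 0" --pt "0 0 -0.2 0" --pt "0 0 -0.1 0" --pt "0 0 0 0"

```text
time: 16.25
position: [0.4792, 0.0168, 0.1439]
orientation: [-3.142, 0.0, 0.0]
ft_force: [0.5, -0.2, -1.1]
grip_width: 0.0186
```

move_arm --pt "0 0 -0.1 0" --pt "0 0 -0.1 0" --pt "0 0 0 0"

```text
time: 16.55
position: [0.4792, 0.0168, 0.142]
orientation: [-3.142, 0.0, 0.0]
ft_force: [-0.5, 1.2, -0.5]
grip_width: 0.0183
```

move_arm --pt "0 0 -0.1 0" --pt "0 0 0 0" --pt "0 0 0 0"

```text
time: 16.85
position: [0.4794, 0.0168, 0.1412]
orientation: [-3.142, -0.0, 0.0]
ft_force: [0.1, 0.4, 0.7]
grip_width: 0.0185
```

move_arm --pt "0 0 -0.06 0" --pt "0 0 0 0"

```text
time: 17.05
position: [0.4797, 0.0169, 0.1411]
orientation: [3.141, -0.001, 0.0]
ft_force: [-1.9, 0.3, 5.7]
grip_width: 0.0186
```

move_arm --pt "0 0 0 0" --pt "0 0 0 0" --pt "0 0 0 0" --pt "0 0 0 0" --hand 4.5

```text
time: 17.45
position: [0.4792, 0.0168, 0.1404]
orientation: [-3.142, 0.0, 0.0]
ft_force: [0.2, 0.2, 0.8]
grip_width: 0.0433
```

move_arm --pt "0 0 0.5 0" --pt "0 0 2 0" --pt "0 0 4 0" --pt "0 -2 4 0" --pt "-1 -4 2 0"

```text
time: 17.95
position: [0.472, -0.0401, 0.2694]
orientation: [-3.141, -0.006, 0.007]
ft_force: [0.4, -1.0, -0.0]
grip_width: 0.0451
```

move_arm --pt "0 -2 1 0" --pt "0 0 0 0" --pt "0 0 0 0" --pt "0 0 0 0"

```text
time: 18.35
position: [0.469, -0.0618, 0.2751]
orientation: [-3.141, 0.001, 0.002]
ft_force: [0.3, 0.8, -0.3]
grip_width: 0.0449
```

```bash
python3 lk.py d1 2>/dev/null; python3 -c "
from h import *
grab('scene','d1s');print(env.state()['ft_force'])"
```

```text
hole (np.float64(3.1386305180263054), np.float64(0.604314447955831), np.float64(0.6042598503477433), np.float64(5.459760808769394e-05))
18.4 [ 0.5  -0.05  0.07] [ 0.469  -0.0616  0.275 ]
[-0.23174183 -1.16302475  0.10445996]
```

View pics/d1.png

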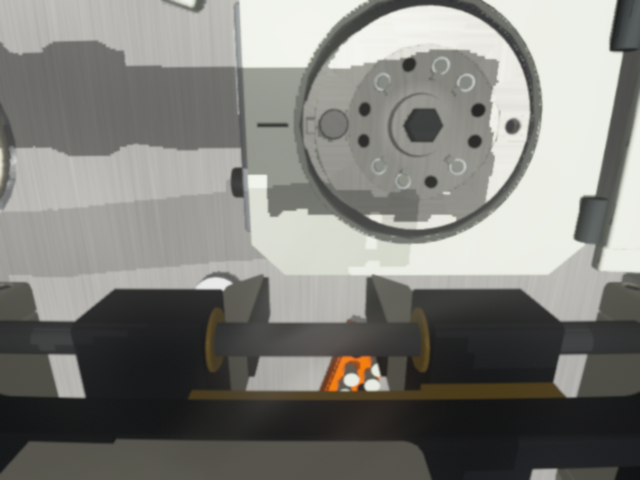

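View pics/d1s.png

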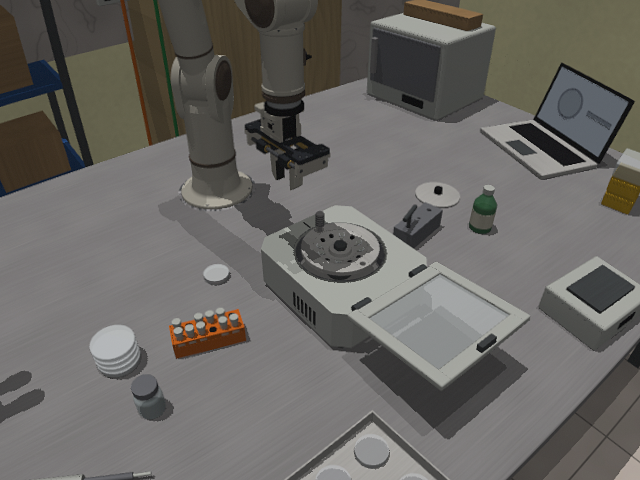

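```bash
python3 - <<'E'
from h import *
W=load('d1');d=W['d'];m=d[118:131,327:340];print('pin top',[atd(W,u,v,d[v,u]).round(4) for u,v in((333,124),(330,122),(336,127))])
print('right hole',atz(W,512.5,126,ZR),'spindle',SP)
a=load('scene0')['im'].astype(int);b=load('d1s')['im'].astype(int)
D=np.abs(a-b).sum(2)
for n,(u0,u1,v0,v1) in dict(stack=(85,145,320,380),jar=(130,170,370,420),dish=(200,235,260,288),bottle=(468,500,180,238),lid=(412,462,180,210),key=(396,420,200,235)).items(): print(n,D[v0:v1,u0:u1].mean().round(1))
E
```

```text
pin top [array([0.4794, 0.0167, 0.1721]), array([0.4774, 0.018 , 0.1714]), array([0.4816, 0.0147, 0.1707])]
right hole [0.62663243 0.01641825 0.1235    ] spindle [0.5532 0.0161]
stack 45.8
jar 7.5
dish 12.8
bottle 7.4
lid 25.9
key 7.4
```

```bash
python3 -c "
from plant import env
print(env.sign_off())"
```

```text
the job is handed in; nothing more can be done
None
```

The centrifuge is locked: the pin is fully home in the slot, released, and the gripper is clear. I handed the job in at about 18.5 s.

**Rotor:** I slowed it from about 6.4 rad/s with roughly 1.5 N on the rim. It came to rest about 90° off the slot, so I turned it the rest of the way with light fingertip drags of about 2–4 N. After I lifted the finger it sat about 0.016–0.025 rad (1–2 mm at the hole) short of the slot.

**Pin:** It went down through the rotor's hole with almost no resistance. There was a brief 5.7 N when it reached the slot floor, and then I let go.

**Last checks:**
- The top of the pin measured 0.172 m above the bench, which is the height expected when it is home.
- The far locking hole came within about 0.3 mm of the line through the spindle, so the rotor is aligned.
- The wrist force read about zero.
- The bystanders look unmoved. The before-and-after image difference was larger at the dish stack and rotor lid. I put that down to the arm's changed shadow and did not check those two any further.
- Some of my angle readings failed while a hole was hidden or near the picture's edge. I read those angles off the pictures by eye instead.

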